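Push the long bushing up the gauging gutter to its stop

ROBOT

A 6-joint arm with a two-finger parallel gripper is mounted at the origin on the work surface. World frame = base frame: x ahead of the robot, y to its left, z up, the work surface at z = 0. Lengths are in mm, angles in degrees, forces in N, time in s.
With the tool pointing down it reaches from about 350 to 850 mm from the base axis. Payload 8.1 kg.
Tool frame: the origin (TCP) lies on the centre line of the jaws, within the pads' length; the fingertips stand 8 mm ahead of it and the grasp point (between the pads) lies 11 mm behind it; x points along the fingers, z is the direction in which the jaws open and shut, and the axes are right-handed (so a half turn about x gives the same grasp; the last joint's range is limited). The gripper opens to 85 mm and grips with 20 to 120 N. Pads are 22 mm wide; open, the fingers measure 114 mm over their backs; the gripper's body (76 mm by 85 mm) begins 54 mm behind the grasp point. The pads swing forward as they close: fully open they stand 13 mm farther back than shut.
Start: joints at [68.732, 7.471, 85.268, -0, 87.261, -4.893], TCP at [169.133, 575.673, 239.292] pointing down, gripper open.
Joint ranges: [-169.43, 169.43], [-51.17, 129.36], [1.28, 143.12], [-76.62, 256.62], [0, 156.53], [-152.29, 152.29]. Speed limits (degrees/s): [136.94, 136.94, 159.86, 180, 180, 180].

INTERFACE

Orientations are given as [roll, pitch, yaw] about the fixed x, y, z axes, in that order (R = Rz(yaw) Ry(pitch) Rx(roll)).
In Python, from bench import r, vision, order gives the robot as it stands. The module is installed in compiled form; this text tells all that it offers.
- The arm moves only by the shell command python3 -m jog 'ROWS' [FORCE]. ROWS is JSON, a list of rows, each a list of 3 entries, a list of its own where there are three numbers: the shift along the world's x, y, z in m, then the turn, a rotation vector about the world's x, y, z in rad, then the opening, from -1 (shut) to 1 (fully open). A call has 1 to 5 rows; each row is the pose to reach, as a shift and turn from the pose commanded when the call began; what a row does not reach only later rows make up. A row lasts 1/12 s, in which the tool goes at most 41.7 mm and 7.16 degrees, less where a joint would pass 70% of its speed; a pose out of reach is approached as far as the arm can. A call with a gripper value outside its range is refused whole. The fingers move at their own pace and stop on an object; FORCE is the grip in N (left out, the last holds). Time passes only in rows, so rows that repeat a pose let the fingers close. It gives the time, the measured TCP pose, the force and the opening at its end, in the units of the state.
- r.sense(): the state, without advancing time (a new reading comes with each control period).
- vision.snapshot(name): name is "scene" or "top" or "wrist"; returns the picture (480x640x3 uint8, red, green, blue); there is no depth.
- vision.camera_model(name): a dict with "fov_y" (degrees; the focal length in pixels is half the picture's height over the tangent of half this angle, whatever the lens; pixels are square), "cx", "cy" (the principal point, pixels), "D" ([k1, k2, p1, p2, k3] as OpenCV has them; the pictures are not rectified), "world_to_cam" (4x4, takes a point from world to camera coordinates). Camera axes: x right, y down, z forward; pixel columns grow to the right and rows downward; lengths in mm; the calibration is good to about 2 mm. A picture is of the moment at which its call begins: read the wrist's pose just before it. camera_model takes no time and is no camera call; for the wrist camera it gives the pose at the moment of the call.
- order.hand_in(): hands the job in, once; it reports no verdict.
The state is a dict: "time": time; "joint_pos": joint angles; "qd": joint speeds; "joint_efforts": joint torques, N m; "tool_pos": TCP position; "tcp_rot": TCP orientation; "ft_force": force on the tool from outside, world axes, zero at the start; "wrist_torque": the same for the moment, N m; "finger_gap": finger opening in mm.
Only numpy, scipy, OpenCV 4.12 (cv2) and the standard library are available. Lean on these libraries where they do the work, as an engineer would, in place of code of your own. Each camera call takes 0.05 s, during which the arm holds its last target.

TASK

Two bronze bushings lie at the low ends of the two sloped gutters on the steel gauging ramp. With your fingertips push the longer bushing up its gutter, over the step at the top, so that it drops into the seat against the end stop and cannot roll back; never lift it out of the gutter. Leave the shorter bushing at the foot of its gutter and do not disturb the other things on the bench.

Things in the scene. Friction and masses are not known exactly. Their poses are not given: they have to be found in the camera images.
- gutter: Steel ramp fixed on the bench: two equal gutters side by side, centre lines at y = +45 and -45 mm. Origin: on the floor's low end midway between them, 27 mm over the bench. x runs up the floor (6 degree rise), y across, z square to the floor (floor at z = 0). Each is 54 mm wide inside, between 6 mm rails with tops at z = 12 mm. The base plate, 215 x 180 mm, reaches 17 mm below the low end, 8 mm high
- low_end (a point): Foot of the lip at the gutters' low end, at the gutter frame's origin. The lip (x = 0 to 5 mm, 7 mm high) closes each gutter there and keeps its bushing from rolling out. Nothing higher stands on the downhill side, so a fingertip can come down just behind a bushing
- step (a point): Edge of the step at x = 130 mm, z = 0 of the gutter frame, midway between the gutters. The floor drops 6 mm here into a seat, whose floor then falls away by 9 degrees more than the gutter's, down to the stop. A bushing whose centre is pushed 3 mm or more past this edge drops in and rolls to the stop by itself; it does not come back
- stop (a point): Top of the end stop's face, midway between the gutters: x = 172 mm, z = 34 mm of the gutter frame. The stop is a 12 mm thick steel wall across both gutters
- seat_left (a point): Where the centre of a bushing lies when seated against the stop, in the gutter at y = +45 mm: (150, 45, 13) mm in the gutter frame
- seat_right (a point): The same in the gutter at y = -45 mm: (150, -45, 13) mm in the gutter frame
- long_bushing: Long bronze bushing, loose: tube of 44 mm outside diameter, 28 mm bore, 48 mm long, 0.3 to 0.5 kg. Origin at its centre, own y along its axis, which lies across the gutter. It starts at the low end of either gutter, centre 21 mm up from it, leaning on the lip, back about level with x = 0. Let go on the slope, it rolls back. It rolls or slides under a pushing finger; that takes up to 10 N
- short_bushing: Short bronze bushing, same 44 mm diameter and bore, only 28 mm long, in the other gutter at the low end; leave it there. Origin at its centre, own y along its axis
- carbon_stub: Black carbon strip stub, 130 x 34 x 24 mm, loose beside the ramp; leave alone. Origin at the centre of its underside
- bearing_ring: Steel bearing ring lying flat, 52 mm across, 15 mm high, loose beside the ramp; leave alone. Origin at the centre of its underside
- nut: Dark steel round nut, 36 mm across, 14 mm high, loose beyond the stop; leave alone. Origin at the centre of its underside
- angle_square: Steel angle square lying flat, blade 120 x 22 mm, stock 90 mm, 12 mm high, loose; leave alone. Origin on its underside
- wrench: Steel wrench, 180 mm long, lying on the bench; leave alone. Origin on its underside
- jar: Amber jar with steel cap, 60 mm across, 85 mm high, standing; leave alone. Origin at the centre of its underside
Mind the look-alikes: they are no part of the job. Leave any turquoise look-alike of the long_bushing alone.

How it is judged (in metres and radians):
On the way:
1. the long bushing is on its way up the slope in its gutter, pushed by the fingers (x of long_bushing in the frame of gutter between 0.05 and 0.125 m and z of long_bushing in the frame of gutter below 0.03 m and contact force between the fingers and long_bushing above 0.02 N), for 0.05 s.
At the end, for the whole second after the job is handed in: The long bushing lies at rest in the seat at the top of its gutter, beyond the step and against the stop (centre within about 5 mm of the seat point), lying across the gutter; the short bushing has moved under 12 mm and the other loose things under 30 mm (x of long_bushing in the frame of gutter between 0.144 and 0.155 m and z of long_bushing in the frame of gutter between 0.008 and 0.018 m and (y of long_bushing in the frame of gutter between 0.038 and 0.052 m or y of long_bushing in the frame of gutter between -0.052 and -0.038 m) and linear speed of long_bushing below 0.02 m/s and angle between the y axis of long_bushing and the y axis of gutter, either way round below 0.12 rad and distance of short_bushing from where it was at the start of the episode below 0.012 m and distance of each of carbon_stub, bearing_ring, nut, angle_square, wrench, jar from where it was at the start of the episode below 0.03 m); the robot touches nothing.
It fails at once if the long bushing is lifted more than 12 mm off the gutter floor (z of long_bushing in the frame of gutter above 0.034 m).
It fails at once if the short bushing is pushed from its place by more than 20 mm or lifted (distance of short_bushing from where it was at the start of the episode above 0.02 m).
It fails at once if another thing on the bench is displaced by more than 40 mm (distance of any of carbon_stub, bearing_ring, nut, angle_square, wrench, jar from where it was at the start of the episode above 0.04 m).
It also fails if it takes over 38 s, if anything falls off the work surface, if the arm or the gripper's body presses on something with over 40 N, if the wrist force passes 120 N, or if a joint passes its speed limit or range.

## Working session

There is one attempt and no reset: what is moved stays moved. The work goes in short steps, Python scripts to look and compute and a shell command to move; the robot and the scene stay as the last step left them, time stands still between calls to the robot, and variables do not carry over. Pictures are saved under pics/ and viewed, and the job is handed in when it is done.

```bash
mkdir -p pics; python3 - <<'E'
from bench import r,vision
import cv2
s=r.sense();print(s)
for n in("scene","top"):
    cv2.imwrite(f"pics/{n}0.png",vision.snapshot(n)[:,:,::-1])
    print(n,vision.camera_model(n))
E
```

```text
{'time': 0.0, 'joint_pos': array([ 6.87314093e+01,  7.51678195e+00,  8.53313590e+01, -1.28565304e-03,
        8.72610796e+01, -4.89198593e+00]), 'qd': array([-0.11192222,  0.0336075 ,  0.03111246, -0.06457432,  0.05859666,
        0.01254762]), 'joint_efforts': array([ 1.97143869e-03, -5.69393027e+01, -5.00563002e+01,  1.06788079e-04,
        1.45804236e-02,  2.41421492e-05]), 'tool_pos': array([168.94495328, 575.14998883, 238.20703696]), 'tcp_rot': array([ 175.78158822,   89.89077188, -110.59495392]), 'ft_force': array([-0.31410901,  0.38623328, -0.53596983]), 'wrist_torque': array([ 0.00163265,  0.02515431, -0.00732656]), 'finger_gap': 85.2266707048761}
scene {'fov_y': 42.92524164140309, 'cx': 314.09847414348565, 'cy': 244.31058062729664, 'D': array([-0.09245768,  0.        ,  0.        ,  0.        ,  0.        ]), 'world_to_cam': array([[ 7.49439980e-01,  6.62072255e-01,  2.15869582e-04,
        -3.84213926e+02],
       [ 3.92494054e-01, -4.44025341e-01, -8.05474961e-01,
        -1.40892884e+02],
       [-5.33186772e-01,  6.03739866e-01, -5.92629766e-01,
         1.69949738e+03],
       [ 0.00000000e+00,  0.00000000e+00,  0.00000000e+00,
         1.00000000e+00]])}
top {'fov_y': 55.52815973166019, 'cx': 321.7794299457167, 'cy': 250.3685980329368, 'D': array([-0.06464567,  0.        ,  0.        ,  0.        ,  0.        ]), 'world_to_cam': array([[-2.74869004e-02, -9.99606069e-01, -5.67247857e-03,
         2.24094857e+01],
       [-9.82236855e-01,  2.80621451e-02, -1.85535108e-01,
         5.02544055e+02],
       [ 1.85621202e-01,  4.71932459e-04, -9.82621263e-01,
         1.06890902e+03],
       [ 0.00000000e+00,  0.00000000e+00,  0.00000000e+00,
         1.00000000e+00]])}
```

View pics/scene0.png

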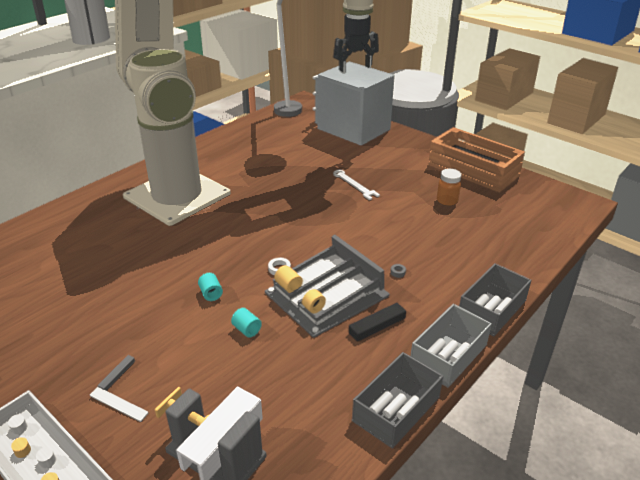

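View pics/top0.png

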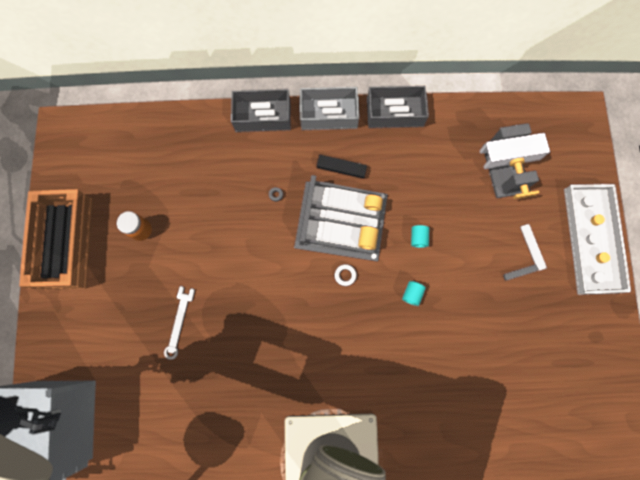

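The scene picture shows the ramp at about (330,285), with the long bushing in the gutter nearer the robot. In the top picture it is at about (369,237) and the short one at (374,202). The gripper hovers over a tall grey box. I'll enlarge the ramp.

```bash
python3 - <<'E'
import cv2
a=cv2.imread("pics/top0.png");cv2.imwrite("pics/topc.png",cv2.resize(a[165:275,285:445],None,fx=5,fy=5,interpolation=cv2.INTER_CUBIC))
a=cv2.imread("pics/scene0.png");cv2.imwrite("pics/scenec.png",cv2.resize(a[230:345,255:415],None,fx=5,fy=5,interpolation=cv2.INTER_CUBIC))
E
```

```text
(no output)
```

View pics/topc.png

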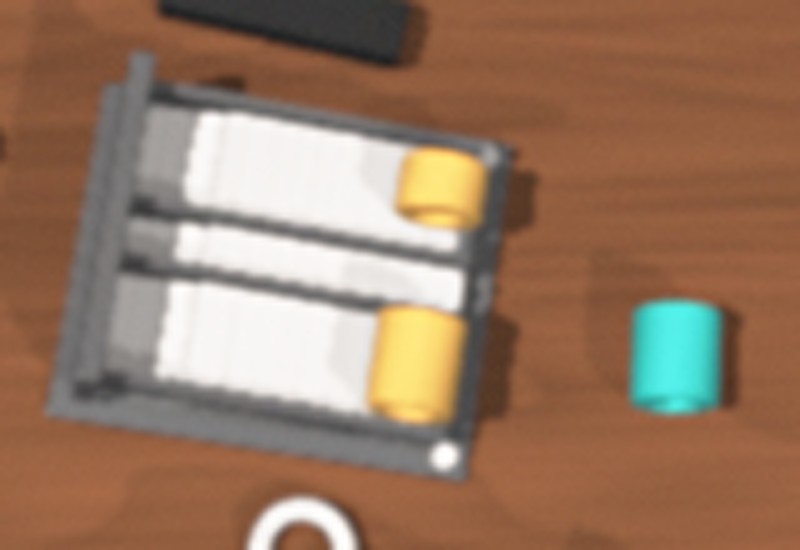

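View pics/scenec.png

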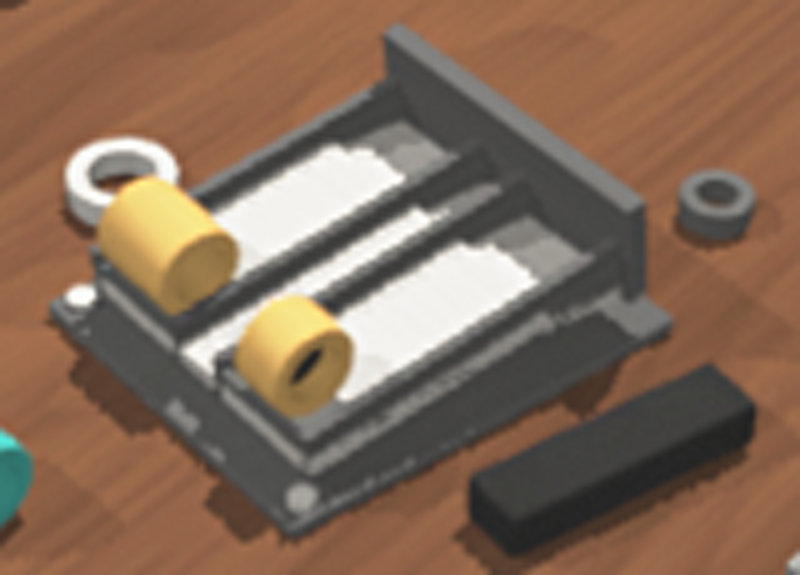

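```bash
cat > h.py <<'E'
import numpy as np,cv2
from bench import r,vision
from scipy.optimize import least_squares
def proj(P,n):
    m=vision.camera_model(n);T=m["world_to_cam"];f=240/np.tan(np.radians(m["fov_y"]/2))
    K=np.array([[f,0,m["cx"]],[0,f,m["cy"]],[0,0,1]])
    rv,_=cv2.Rodrigues(T[:3,:3]);return cv2.projectPoints(np.atleast_2d(P).astype(float),rv,T[:3,3],K,np.array(m["D"]))[0][:,0]
def g2l(p):
    c,s=np.cos(np.radians(6)),np.sin(np.radians(6));p=np.atleast_2d(p).astype(float)
    return np.c_[c*p[:,0]-s*p[:,2],p[:,1],27+s*p[:,0]+c*p[:,2]]
def l2w(L,q):
    c,s=np.cos(q[2]),np.sin(q[2]);return np.c_[q[0]+c*L[:,0]-s*L[:,1],q[1]+s*L[:,0]+c*L[:,1],L[:,2]]
E
python3 - <<'E'
from h import *
A=np.array([[-17,90,8],[-17,-90,8],[198,-90,8],[-17,90,8],[198,90,8],[-17,-90,8]],float)
ua=np.array([[265,291.6],[313.6,335.6],[389.4,294.4],[378,260],[294.4,247.4],[387.4,195]])
B=g2l([[21,45,22],[21,-45,22]]);ub=np.array([[368.4,237.8],[373.2,202.4]])
def f(q):return np.r_[(proj(l2w(A[:3],q),"scene")-ua[:3]),(proj(l2w(A[3:],q),"top")-ua[3:]),proj(l2w(B,q),"top")-ub].ravel()
s=least_squares(f,[500,0,1.6]);print(s.x,np.degrees(s.x[2]));print(f(s.x).reshape(-1,2).round(1))
q=s.x
a=cv2.imread("pics/top0.png");b=cv2.imread("pics/scene0.png")
for n,im,o in(("top",a,(285,165,445,275)),("scene",b,(255,230,415,345))):
    c=cv2.resize(im[o[1]:o[3],o[0]:o[2]],None,fx=5,fy=5,interpolation=cv2.INTER_CUBIC)
    G=g2l([[x,y,12] for y in(18,72,-18,-72) for x in(0,130)]+[[172,y,34] for y in(-90,90)]+[[130,y,0] for y in(18,72)]+[[21,21,22],[21,69,22]])
    u=(proj(l2w(G,q),n)-o[:2])*5
    for i in range(0,len(u),2):cv2.line(c,*[tuple(map(int,p)) for p in u[i:i+2]],(0,0,255) if i!=12 else (255,0,0),1)
    cv2.imwrite(f"pics/{n}fit.png",c)
for p in([21,45,22],[0,45,22],[-20,45,22],[150,45,13],[130,45,0]):print(p,l2w(g2l([p]),q).round(1))
E
```

```text
[ 572.53499054 -133.84044301    1.37964748] 79.04797785590986
[[-1.3 -2.1]
 [-0.6 -0.5]
 [ 0.6 -1.5]
 [ 0.2  0.2]
 [-0.  -0.7]
 [ 0.4 -2.2]
 [ 0.1 -0.6]
 [ 0.4 -0.1]]
[21, 45, 22] [[ 531.9 -107.    51.1]]
[0, 45, 22] [[ 527.9 -127.5   48.9]]
[-20, 45, 22] [[ 524.1 -147.1   46.8]]
[150, 45, 13] [[556.4  19.8  55.6]]
[130, 45, 0] [[552.9   1.6  40.6]]
```

View pics/topfit.png

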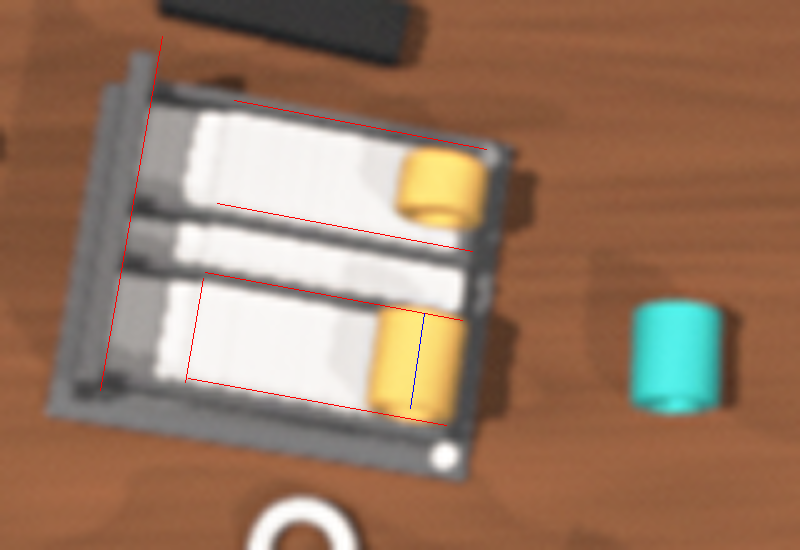

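View pics/scenefit.png

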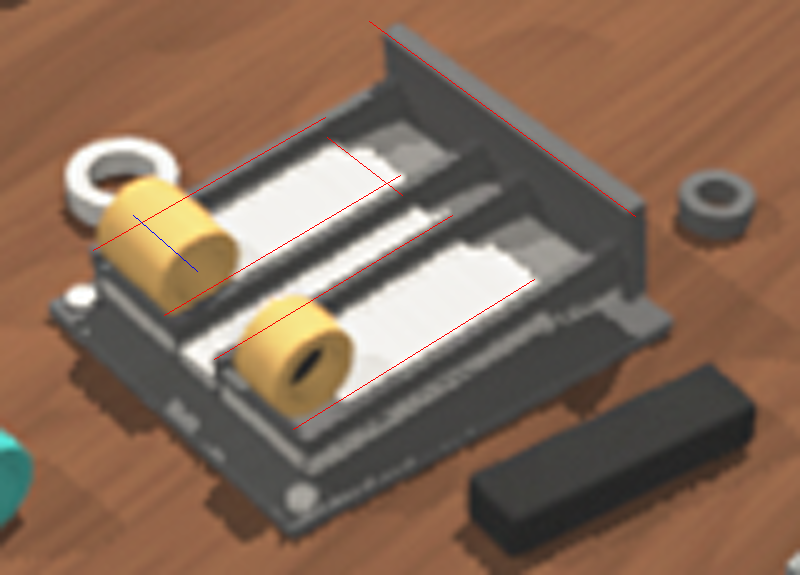

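```bash
python3 - <<'E'
from h import *
from scipy.spatial.transform import Rotation as Ro
s=r.sense();R=Ro.from_euler('xyz',s["tcp_rot"],degrees=True).as_matrix();print(R.round(3))
# refit w/ per-camera pixel offsets
A=np.array([[-17,90,8],[-17,-90,8],[198,-90,8]],float);ua=np.array([[265,291.6],[313.6,335.6],[389.4,294.4]])
A2=np.array([[-17,90,8],[198,90,8],[-17,-90,8]],float);u2=np.array([[378,260],[294.4,247.4],[387.4,195]])
B=np.r_[g2l([[21,45,22],[21,-45,22]])];ub=np.array([[368.4,237.8],[373.2,202.4]])
def f(q):return np.r_[(proj(l2w(A,q),"scene")-ua+q[3:5]),(proj(l2w(A2,q),"top")-u2+q[5:7]),proj(l2w(B,q),"top")-ub+q[5:7],q[3:7].reshape(2,2)/1.5].ravel()
q=least_squares(f,[570,-130,1.4,0,0,0,0],loss='soft_l1').x;print(q,np.degrees(q[2]));print(f(q).reshape(-1,2).round(1))
np.save("q.npy",q)
for p in([21,45,22],[-20,45,22],[150,45,13]):print(p,l2w(g2l([p]),q).round(1))
for yaw in(q[2],):
  j=np.array([-np.sin(yaw),np.cos(yaw),0]);z=R[:,2]
  for k in(1,-1):print("turn about z deg",np.degrees(np.arctan2(z[0]*k*j[1]-z[1]*k*j[0],z[:2]@(k*j[:2]))))
E
```

```text
[[-0.001 -0.959  0.282]
 [-0.002  0.282  0.959]
 [-1.     0.    -0.002]]
[ 5.72782502e+02 -1.33393198e+02  1.38291035e+00  1.92023188e-01
  1.31258081e+00 -5.54654681e-02  4.95924194e-01] 79.23492643276778
[[-0.9 -0.7]
 [-0.1  0.7]
 [ 0.9 -0.5]
 [ 0.1  0.6]
 [-0.2 -0. ]
 [ 0.1 -1.8]
 [-0.1 -0.2]
 [ 0.1  0.4]
 [ 0.1  0.9]
 [-0.   0.3]]
[21, 45, 22] [[ 532.  -106.7   51.1]]
[-20, 45, 22] [[ 524.4 -146.8   46.8]]
[150, 45, 13] [[556.2  20.2  55.6]]
turn about z deg 95.60837949028956
turn about z deg -84.39162050971045
```

```bash
python3 -m jog '[[[0.01,-0.02,0.03],[0,0,0],0],[[0.025,-0.055,0.04],[0,0,-0.11],-0.7],[[0.042,-0.092,0.04],[0,0,-0.22],-0.7],[[0.059,-0.128,0.04],[0,0,-0.33],-0.7],[[0.076,-0.164,0.04],[0,0,-0.44],-0.7]]' 30
python3 -m jog '[[[0.017,-0.036,0],[0,0,-0.11],-0.7],[[0.034,-0.072,0],[0,0,-0.22],-0.7],[[0.051,-0.108,0],[0,0,-0.33],-0.7],[[0.068,-0.144,0],[0,0,-0.44],-0.7],[[0.085,-0.180,0],[0,0,-0.55],-0.7]]'
```

```text
time: 0.52
tool_pos: [245.3, 410.1, 279.0]
tcp_rot: [-131.9, 90.0, -83.7]
ft_force: [2.7, -0.3, 0.3]
finger_gap: 25.6
time: 0.93
tool_pos: [330.2, 229.9, 279.0]
tcp_rot: [-118.9, 90.0, -102.2]
ft_force: [0.5, -0.1, 0.4]
finger_gap: 12.4
```

```bash
python3 -m jog '[[[0.017,-0.036,0],[0,0,-0.11],-0.7],[[0.034,-0.072,0],[0,0,-0.22],-0.7],[[0.051,-0.108,0],[0,0,-0.33],-0.7],[[0.068,-0.144,0],[0,0,-0.44],-0.7],[[0.085,-0.180,0],[0,0,-0.483],-0.7]]'
python3 -m jog '[[[0.017,-0.036,0],[0,0,0],-0.7],[[0.034,-0.072,0],[0,0,0],-0.7],[[0.051,-0.108,0],[0,0,0],-0.7],[[0.068,-0.144,-0.01],[0,0,0],-0.7],[[0.085,-0.180,-0.02],[0,0,0],-0.7]]'
python3 -m jog '[[[0.016,-0.032,-0.01],[0,0,0],-0.7],[[0.021,-0.037,-0.05],[0,0,0],-0.7],[[0.021,-0.037,-0.09],[0,0,0],-0.7],[[0.021,-0.037,-0.11],[0,0,0],-0.7],[[0.021,-0.037,-0.11],[0,0,0],-0.7]]'
python3 - <<'E'
from h import *
from scipy.spatial.transform import Rotation as Ro
s=r.sense();R=Ro.from_euler('xyz',s["tcp_rot"],degrees=True).as_matrix();print(R.round(3),s["tool_pos"],s["joint_pos"],s["finger_gap"])
for n in("wrist","top","scene"):
    a=vision.snapshot(n)[:,:,::-1]
    cv2.imwrite(f"pics/{n}1.png",a)
    if n=="top":cv2.imwrite("pics/top1c.png",cv2.resize(a[165:275,285:445],None,fx=5,fy=5,interpolation=cv2.INTER_CUBIC))
    if n=="scene":cv2.imwrite("pics/scene1c.png",cv2.resize(a[190:345,215:415],None,fx=4,fy=4-.2,interpolation=cv2.INTER_CUBIC))
E
```

```text
time: 1.35
tool_pos: [415.3, 49.7, 279.2]
tcp_rot: [40.8, 90.0, 29.7]
ft_force: [0.7, 0.0, 0.9]
finger_gap: 13.0
time: 1.77
tool_pos: [500.9, -130.6, 259.4]
tcp_rot: [-4.9, 89.9, -15.7]
ft_force: [0.6, 0.1, 0.3]
finger_gap: 13.0
time: 2.18
tool_pos: [516.9, -164.0, 142.2]
tcp_rot: [167.7, 89.3, 156.9]
ft_force: [-1.4, 0.2, -0.3]
finger_gap: 12.6
[[-0.011  0.188  0.982]
 [ 0.005  0.982 -0.188]
 [-1.     0.003 -0.012]] [ 516.8842167  -163.96560735  142.1556232 ] [-2.30188369e+01  3.08051415e+00  1.00271774e+02  1.49793534e-03
  7.73231477e+01 -1.22029946e+01] 12.58755337491733
```

View pics/wrist1.png

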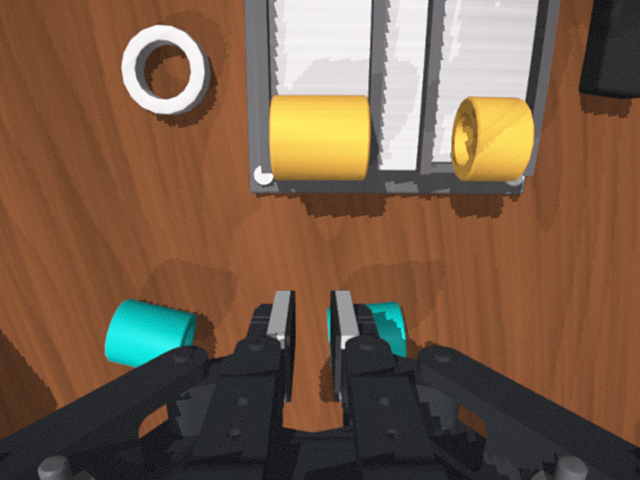

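View pics/scene1c.png

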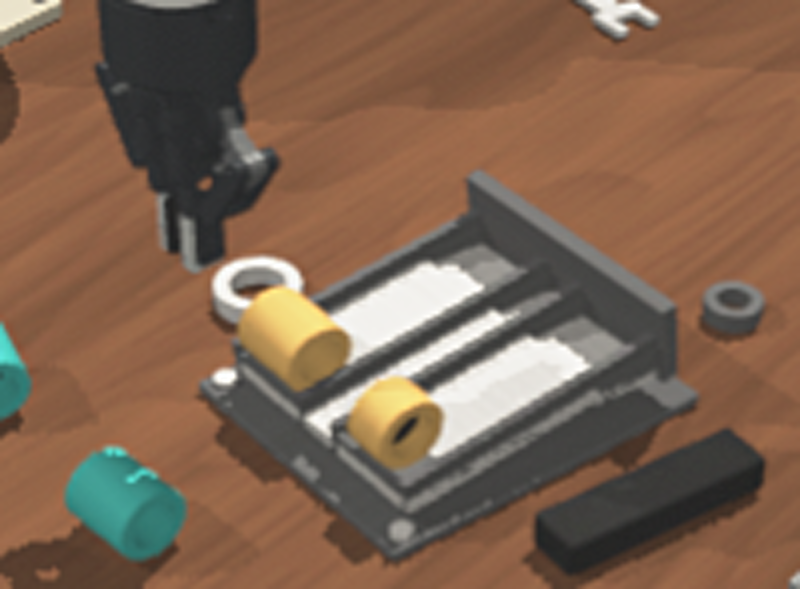

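```bash
python3 - <<'E'
from h import *
q=np.load("q.npy")
def unp(u,n,z):
    return least_squares(lambda p:(proj([p[0],p[1],z],n)-u).ravel(),[500,-150]).x
print("turq",unp([420,236],"top",22),unp([414,293],"top",22))
print(r.sense()["tool_pos"])
P=g2l([[21,45,22],[21,21,44],[21,69,44],[0,45,22],[-18.5,0,-18],[5,45,7]]);P=l2w(P,q);print(P.round(1));print(proj(P,"wrist").round(1))
print(proj(l2w(np.array([[-17.,90,8],[-17,-90,8]]),q),"wrist"))
t=r.sense()["tool_pos"];print(proj([t-[0,0,8]],"wrist"))
E
```

```text
turq [ 537.52357522 -240.45646196] [ 394.2961581  -216.00960276]
[ 521.78626489 -165.47781404  150.77818154]
[[ 532.  -106.7   51.1]
 [ 555.2 -113.5   73. ]
 [ 508.  -104.5   73. ]
 [ 528.1 -127.2   48.9]
 [ 569.7 -149.6    7.2]
 [ 529.4 -120.8   34.5]]
[[309.7 139.8]
 [357.6 146.2]
 [261.2 146.2]
 [309.7 177.5]
 [377.3 191.2]
 [309.8 163.4]]
[[242.68195107 192.09076436]
 [508.90899617 192.84481086]]
[[311.03521095 312.99581277]]
```

```bash
python3 -m jog '[[[0,0,-0.03],[0,0,0],-0.7],[[0,0,-0.06],[0,0,0],-0.7],[[0,0,-0.085],[0,0,0],-0.7],[[0,0,-0.09],[0,0,0],-0.7],[[0,0,-0.09],[0,0,0],-0.7]]'
python3 -m jog '[[[0,0,-0.01],[0,0,0],-0.7],[[0,0,-0.01],[0,0,0],-0.7],[[0,0,-0.01],[0,0,0],-0.7]]'
python3 - <<'E'
from h import *
q=np.load("q.npy")
print(r.sense()["tool_pos"])
a=vision.snapshot("scene")[:,:,::-1]
cv2.imwrite("pics/scene2c.png",cv2.resize(a[190:345,215:415],None,fx=4,fy=4-.2,interpolation=cv2.INTER_CUBIC))
# path
for x in(-25,-12,0,30,60,90,108,111,114):print(x,l2w(g2l([[x,45,14]]),q).round(1)+[0,0,8])
E
```

```text
time: 2.75
tool_pos: [521.1, -165.1, 59.7]
tcp_rot: [167.4, 90.0, 156.7]
ft_force: [0.0, -0.5, -0.9]
finger_gap: 12.7
time: 3.0
tool_pos: [522.2, -165.7, 50.8]
tcp_rot: [-12.6, 89.9, -23.4]
ft_force: [0.5, 1.1, 0.4]
finger_gap: 12.6
[ 522.16489777 -165.69886938   50.82388581]
-25 [[ 523.7 -150.9   46.3]]
-12 [[ 526.1 -138.1   47.7]]
0 [[ 528.3 -126.4   48.9]]
30 [[533.9 -97.1  52.1]]
60 [[539.4 -67.8  55.2]]
90 [[545.  -38.5  58.3]]
108 [[548.4 -20.9  60.2]]
111 [[548.9 -18.   60.5]]
114 [[549.5 -15.   60.8]]
```

View pics/scene2c.png

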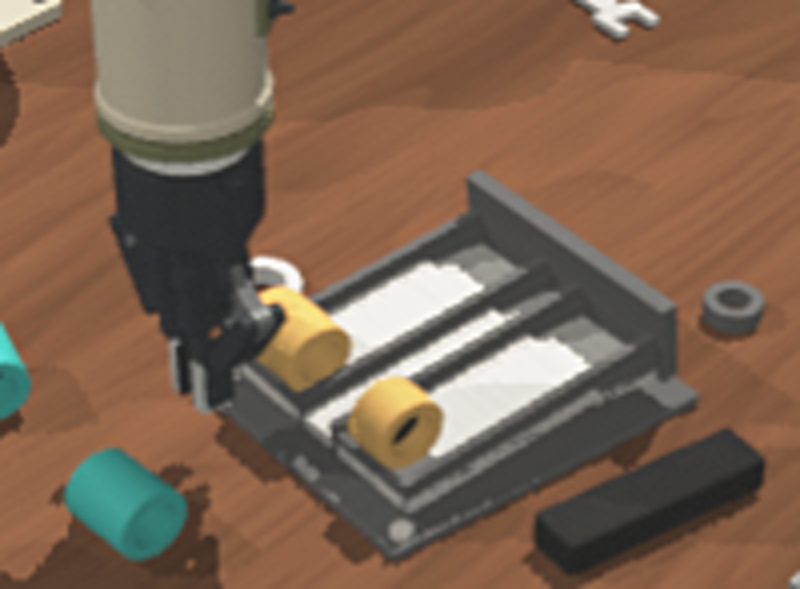

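```bash
python3 -m jog '[[[0.001,0.008,-0.001],[0,0,0],-0.7],[[0.003,0.016,-0.002],[0,0,0],-0.7],[[0.004,0.021,-0.0025],[0,0,0],-0.7],[[0.0045,0.025,-0.0025],[0,0,0],-0.7],[[0.005,0.028,-0.0025],[0,0,0],-0.7]]'
python3 -m jog '[[[0.0009,0.0049,0.0005],[0,0,0],-0.7],[[0.0019,0.0098,0.001],[0,0,0],-0.7],[[0.0028,0.0147,0.0016],[0,0,0],-0.7],[[0.0037,0.0195,0.0021],[0,0,0],-0.7],[[0.0046,0.0244,0.0026],[0,0,0],-0.7]]'
python3 - <<'E'
from h import *
a=vision.snapshot("scene")[:,:,::-1]
cv2.imwrite("pics/scene3c.png",cv2.resize(a[190:345,215:415],None,fx=4,fy=4-.2,interpolation=cv2.INTER_CUBIC))
E
```

```text
time: 3.47
tool_pos: [526.2, -136.5, 46.8]
tcp_rot: [-107.9, 90.0, -118.7]
ft_force: [-0.9, -4.2, 3.0]
finger_gap: 12.7
time: 3.88
tool_pos: [530.9, -112.6, 49.6]
tcp_rot: [-27.3, 90.0, -38.1]
ft_force: [0.0, -2.7, 1.8]
finger_gap: 12.5
```

View pics/scene3c.png

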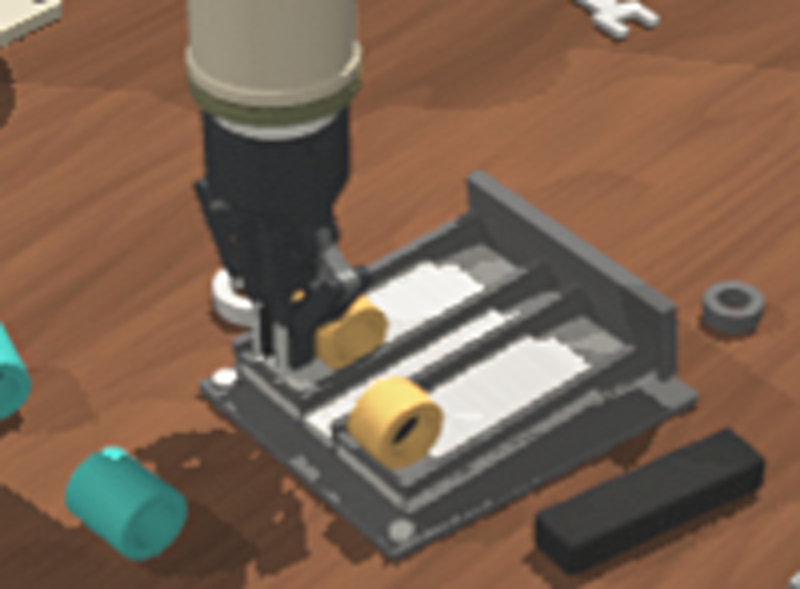

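The long bushing is moving up its gutter ahead of the fingers, with light forces, so I'll keep pushing.

```bash
python3 -m jog '[[[0.0009,0.0049,0.0008],[0,0,0],-0.7],[[0.0019,0.0098,0.0015],[0,0,0],-0.7],[[0.0028,0.0147,0.0022],[0,0,0],-0.7],[[0.0037,0.0195,0.0028],[0,0,0],-0.7],[[0.0046,0.0244,0.0034],[0,0,0],-0.7]]'
python3 -m jog '[[[0.0009,0.0049,0.0005],[0,0,0],-0.7],[[0.0019,0.0098,0.001],[0,0,0],-0.7],[[0.0028,0.0147,0.0016],[0,0,0],-0.7],[[0.0037,0.0195,0.0021],[0,0,0],-0.7],[[0.0046,0.0244,0.0026],[0,0,0],-0.7]]'
python3 -m jog '[[[0.0009,0.0049,0.0005],[0,0,0],-0.7],[[0.0019,0.0098,0.001],[0,0,0],-0.7],[[0.0028,0.0147,0.0016],[0,0,0],-0.7],[[0.0037,0.0195,0.0021],[0,0,0],-0.7],[[0.0046,0.0244,0.0026],[0,0,0],-0.7]]'
python3 - <<'E'
from h import *
for n,o in(("scene",(215,190,415,345)),("top",(270,165,430,285))):
    a=vision.snapshot(n)[:,:,::-1]
    cv2.imwrite(f"pics/{n}4c.png",cv2.resize(a[o[1]:o[3],o[0]:o[2]],(800,600),interpolation=cv2.INTER_CUBIC))
E
```

```text
time: 4.35
tool_pos: [535.4, -88.1, 52.9]
tcp_rot: [-36.0, 90.0, -46.8]
ft_force: [-0.4, -2.5, 1.9]
finger_gap: 12.8
time: 4.77
tool_pos: [540.0, -63.6, 55.5]
tcp_rot: [-100.9, 90.0, -111.7]
ft_force: [-1.1, -2.2, 2.6]
finger_gap: 12.5
time: 5.18
tool_pos: [544.6, -39.3, 58.0]
tcp_rot: [-90.2, 90.0, -101.0]
ft_force: [-0.6, -3.2, 2.7]
finger_gap: 12.6
```

View pics/scene4c.png

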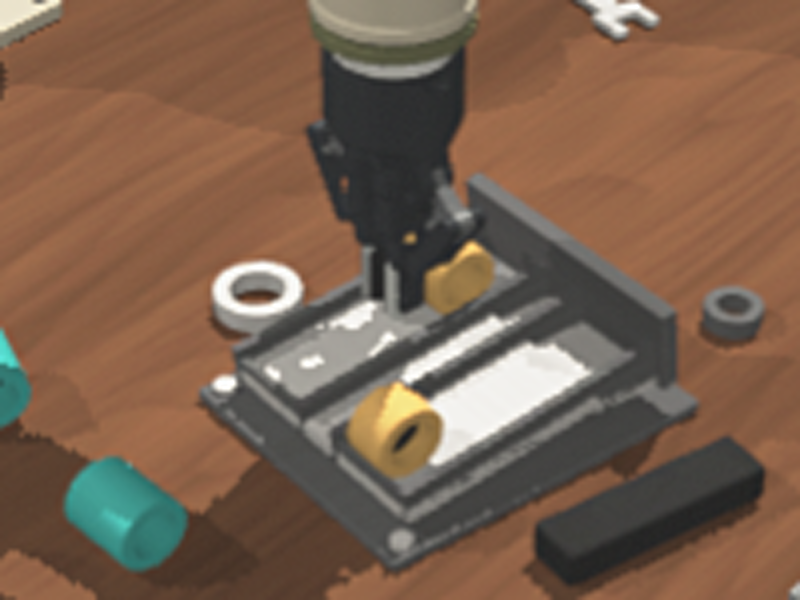

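View pics/top4c.png

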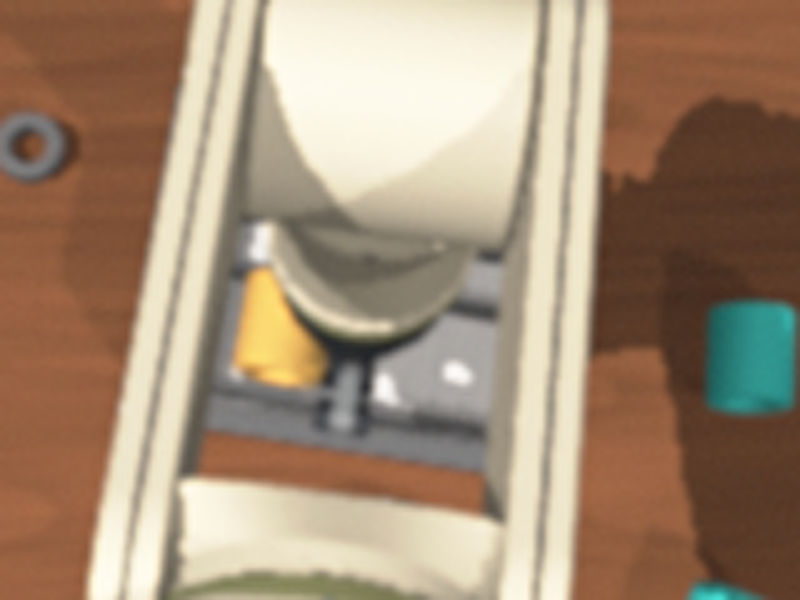

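```bash
python3 -m jog '[[[0.0007,0.0039,0.0004],[0,0,0],-0.7],[[0.0015,0.0078,0.0008],[0,0,0],-0.7],[[0.0022,0.0117,0.0012],[0,0,0],-0.7],[[0.003,0.0156,0.0017],[0,0,0],-0.7],[[0.0033,0.0175,0.0019],[0,0,0],-0.7]]'
python3 - <<'E'
from h import *
for n,o in(("scene",(215,190,415,345)),("top",(270,165,430,285))):
    a=vision.snapshot(n)[:,:,::-1]
    cv2.imwrite(f"pics/{n}5c.png",cv2.resize(a[o[1]:o[3],o[0]:o[2]],(800,600),interpolation=cv2.INTER_CUBIC))
print(r.sense()["tool_pos"],r.sense()["ft_force"])
E
```

```text
time: 5.7
tool_pos: [547.9, -21.4, 59.8]
tcp_rot: [109.3, 90.0, 98.5]
ft_force: [-0.2, 1.1, 0.8]
finger_gap: 12.8
[547.83982125 -21.62365959  59.82211333] [0.02947496 0.00919582 0.02088461]
```

View pics/scene5c.png

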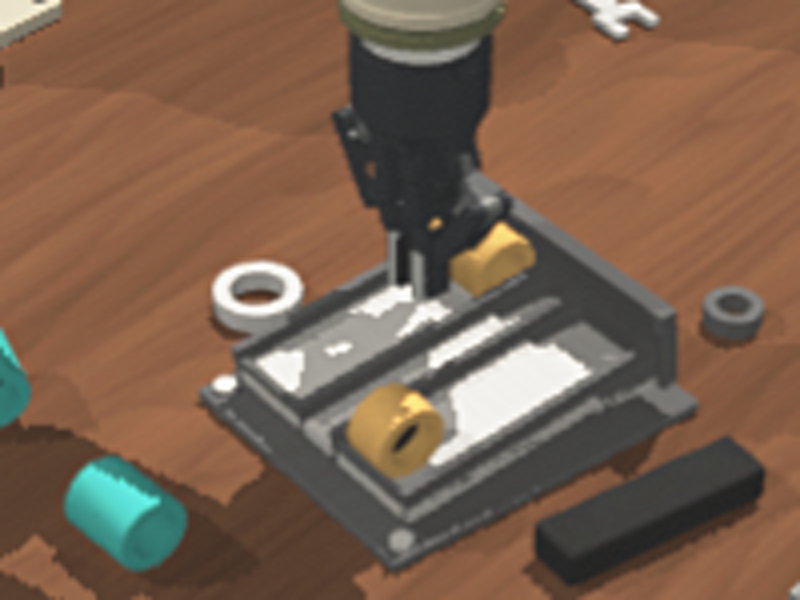

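View pics/top5c.png

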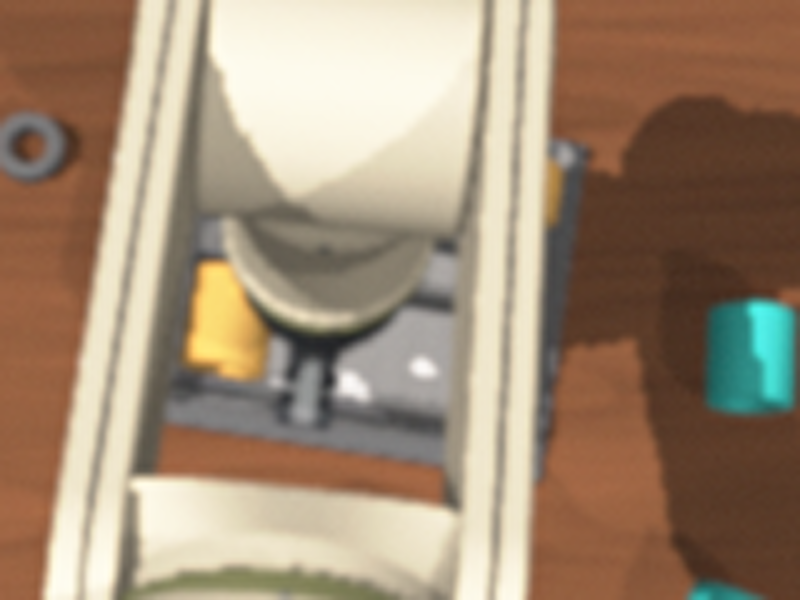

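The contact force is now zero and the bushing has moved ahead of the fingers and dropped. I'll back off and then lift clear.

```bash
python3 -m jog '[[[-0.002,-0.010,0.001],[0,0,0],-0.7],[[-0.004,-0.020,0.005],[0,0,0],-0.7],[[-0.004,-0.022,0.035],[0,0,0],-0.7],[[-0.004,-0.022,0.075],[0,0,0],-0.7],[[-0.004,-0.022,0.115],[0,0,0],-0.7]]'
python3 -m jog '[[[0,-0.03,0.02],[0,0,0],-0.7],[[0,-0.07,0.02],[0,0,0],-0.7],[[0,-0.11,0.02],[0,0,0],-0.7],[[0,-0.15,0.02],[0,0,0],-0.7],[[0,-0.19,0.02],[0,0,0],-0.7]]'
python3 -m jog '[[[0,-0.01,0],[0,0,0],-0.7],[[0,-0.01,0],[0,0,0],-0.7],[[0,-0.01,0],[0,0,0],-0.7],[[0,-0.01,0],[0,0,0],-0.7],[[0,-0.01,0],[0,0,0],-0.7]]'
python3 - <<'E'
from h import *
q=np.load("q.npy")
for n,o in(("scene",(215,190,415,340)),("top",(270,155,430,275))):
    a=vision.snapshot(n)[:,:,::-1]
    c=cv2.resize(a[o[1]:o[3],o[0]:o[2]],(800,600),interpolation=cv2.INTER_CUBIC)
    s=800/(o[2]-o[0])
    off=q[3:5] if n=="scene" else q[5:7]
    for xs,col in((150,(255,0,0)),(21,(0,0,255))):
        L=l2w(g2l([[xs,y,13 if xs==150 else 22] for y in((21,69) if xs==150 else (-31,-59))]),q)
        u=(proj(L,n)+off-o[:2])*s
        cv2.line(c,*[tuple(map(int,p)) for p in u],col,1)
    cv2.imwrite(f"pics/{n}6c.png",c)
print(r.sense()["tool_pos"],r.sense()["ft_force"])
E
```

```text
time: 6.22
tool_pos: [542.2, -45.6, 175.1]
tcp_rot: [-173.7, 89.8, 175.5]
ft_force: [1.4, -0.9, -0.1]
finger_gap: 12.7
time: 6.63
tool_pos: [543.0, -237.3, 195.7]
tcp_rot: [-31.6, 89.9, -42.4]
ft_force: [0.9, 1.1, -0.2]
finger_gap: 12.4
time: 7.05
tool_pos: [543.8, -243.1, 194.9]
tcp_rot: [113.9, 90.0, 103.2]
ft_force: [-0.5, 0.2, -0.4]
finger_gap: 12.8
[ 544.02007285 -243.00972262  195.02594578] [0.52770177 0.01912785 0.41177107]
```

View pics/scene6c.png

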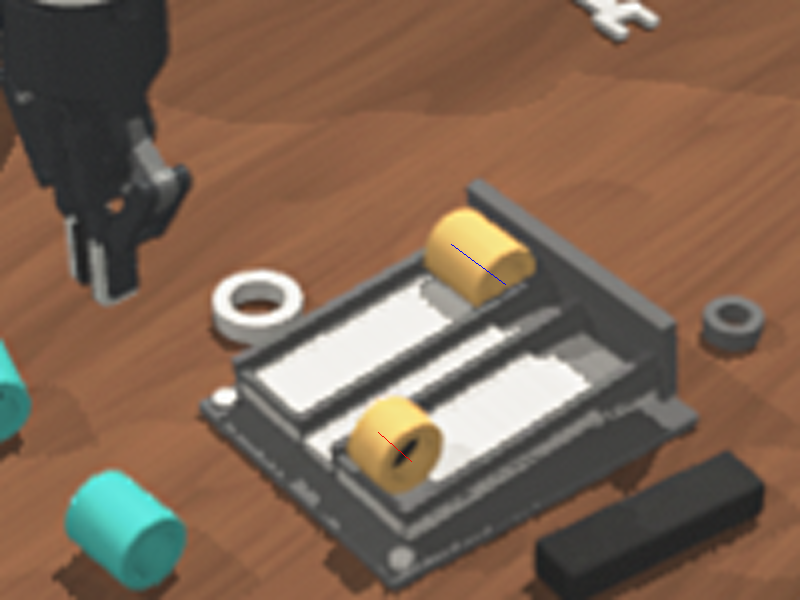

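View pics/top6c.png

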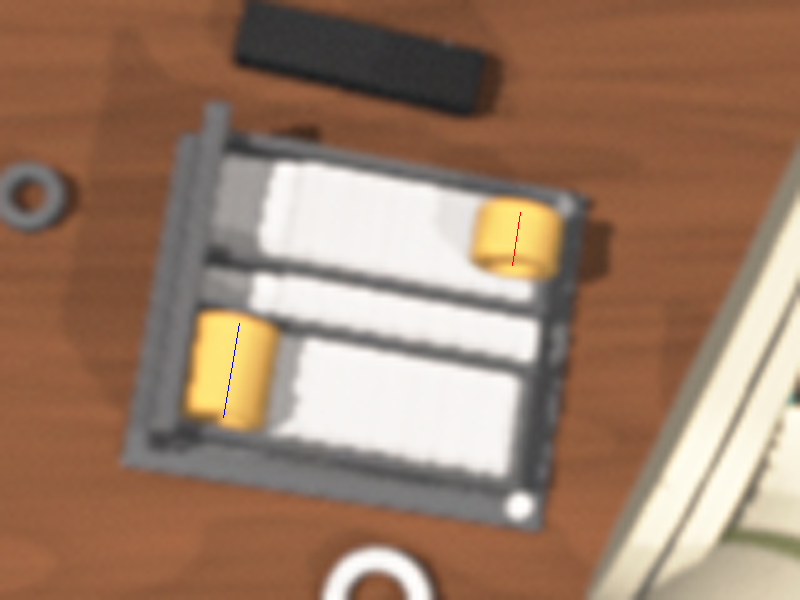

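Both views show the long bushing against the stop, with its axis on the projected seat line. The short bushing is at its foot, and the arm is clear.

```bash
python3 -c "
from bench import order
print(order.hand_in())"
```

```text
the job is handed in; nothing more can be done
None
```

The long bushing is seated against the end stop, and the job is handed in. With the fingertips nearly shut behind it, I pushed it up the gutter nearer the robot and over the step. I then backed off downhill and lifted the arm clear. That took about 7 s of the 38 s allowed.

- **Push:** Wrist force stayed at about 5 N or less in the readings while the bushing was moving. It fell to zero once the bushing dropped over the step.
- **Seat:** In the final top and scene pictures the long bushing lies across the gutter, on the projected seat line and against the stop.
- **Other things:** The short bushing is still at the foot of its gutter. The ring, nut and carbon stub look unmoved. I did not look at the jar, wrench and square again at the end, but the arm never came near them.
- **Disagreement:** The ramp position fitted from the two cameras disagreed by about 1 to 2 pixels (3 to 5 mm). This did not affect the push.

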